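# Send the row of sample jars home on the loading rail

### The job

With the fingertips, push the row of four sample jars along the loading rail, all together as one row, until the front jar is up against the end stop and no gaps are left; then press the green start button on top of the reader head fully down, let it go and leave everything untouched. Only push: never lift or tip a jar or let the row come apart, do not press the button before the row is home, and leave the spare jar, the bottle and the beaker standing where they are.

Things in the scene. Friction and masses are not known exactly. Their poses are not given: they have to be found in the camera images.
- rail: fixed aluminium channel, 380 x 53 mm; jars slide on its floor, 12 mm above the bench, between side walls 39 mm apart inside, their tops 22 mm above the bench. Origin: centre of its underside. x axis: along the channel towards the stop; y across, z up. Open end at x = -190 mm; a grey reader head fills x = 130 to 190 mm, 75 mm wide, 55 mm high. Place and direction differ each run.
- stop (a point): centre of the end stop, the reader head's face (rail x = 130 mm), at channel floor level, 12 mm above the bench; axes as the rail's. With the row home the jars' centres lie 18, 54, 90 and 126 mm before it (x = -18 and so on). At the start the four jars touch (within 0.5 mm) and the front one stands 45 to 95 mm short of the stop.
- jar_red: capped square sample jar with a red screw cap: white body 36 x 36 mm, 40 mm high, with a red stripe, cap 28 mm across and 13 mm high on top (53 mm in all), about 80 g. Origin: centre of its underside. Stands in the rail; the order of colours differs each run.
- jar_blue: capped square sample jar with a blue screw cap: white body 36 x 36 mm, 40 mm high, with a blue stripe, cap 28 mm across and 13 mm high on top (53 mm in all), about 80 g. Origin: centre of its underside. Stands in the rail; the order of colours differs each run.
- jar_yellow: capped square sample jar with a yellow screw cap: white body 36 x 36 mm, 40 mm high, with a yellow stripe, cap 28 mm across and 13 mm high on top (53 mm in all), about 80 g. Origin: centre of its underside. Stands in the rail; the order of colours differs each run.
- jar_black: capped square sample jar with a black screw cap: white body 36 x 36 mm, 40 mm high, with a black stripe, cap 28 mm across and 13 mm high on top (53 mm in all), about 80 g. Origin: centre of its underside. Stands in the rail; the order of colours differs each run.
- start (a joint): the green push button, 28 mm across, on top of the reader head: 0 when up, 0.006 m when fully down, pressed straight down; its spring needs about 5 N and lifts it again when released.
- start_top (a point): centre of the top face of the green button (its height is the button's top while it is up).
- spare_jar: a fifth jar of the same size with an orange cap and stripe, standing on the bench beside the rail; not part of the row, to be left alone. Origin: centre of its underside.
- bottle: amber bottle with a black cap, 54 mm across, 125 mm high, standing on the bench beside the rail; to be left alone. Origin: centre of its underside.
- beaker: clear open beaker, 64 mm across, 75 mm high, standing on the bench beside the rail; to be left alone. Origin: centre of its underside.
Things that resemble listed ones, but are neither listed nor needed, are in the scene too. Leave any pink look-alike of the jar_red alone.

How it is judged:
By the outcome, as a careful person would: the job done as asked, in the order asked, and still so for the second after the job is handed in, with the robot touching nothing.
It also fails if it takes over 45 s, if anything falls off the work surface, if the arm or the gripper's body presses on something with over 40 N, if the wrist force passes 120 N, or if a joint passes its speed limit or range.

### The arm

A 6-joint arm with a two-finger parallel gripper is mounted at the origin on the work surface. World frame = base frame: x ahead of the robot, y to its left, z up, the work surface at z = 0. Lengths are in mm, angles in rad, forces in N, time in s.
With the tool pointing down it reaches from about 300 to 850 mm from the base axis. Payload 5.4 kg.
Tool frame: the origin (TCP) lies at the very end of the fingers, on their centre line; the grasp point (between the pads) lies 19 mm behind it (robot.grip_depth is the distance from the TCP to the grasp point, in mm); z points along the fingers, y is the line along which they close (so a half turn about z gives the same grasp; the last joint's range is limited). The gripper opens to 85 mm and grips with 20 to 120 N. Pads are 22 mm wide; open, the fingers measure 114 mm over their backs; the gripper's body (76 mm by 85 mm) begins 54 mm behind the grasp point. The pads swing forward as they close: fully open they stand 13 mm farther back than shut.
Start: joints at [1.027, 0.158, 1.597, -0, 1.386, -0.21], TCP at [188.4, 543.242, 231.299] pointing down, gripper open.
Joint ranges: [-2.91, 2.91], [-0.94, 2.29], [0.18, 2.7], [-1.29, 4.43], [0.17, 2.64], [-3, 3]. Speed limits (rad/s): [2.57, 2.57, 3.14, 3.14, 3.14, 3.14].

### API

Orientations are given as a 3x3 rotation matrix whose columns are the frame's x, y, z axes.
In Python, from cell import robot, read_camera, close_job gives the robot as it stands.
- The arm moves only by the tool carry_out, never from a script. Its argument "moves" is a list of rows, each an object with "fingers": the opening, from 0 (shut) to 1 (fully open); "dp": the shift along the tool's x, y, z in mm, a list of three; "spin": the turn about the tool's z in rad. A call has 1 to 12 rows; each row is the pose to reach, as a shift and turn from the pose commanded when the call began, along the tool's axes at that moment; what a row does not reach only later rows make up. A row lasts 1/8 s, in which the tool goes at most 62.5 mm and 10.7 degrees, less where a joint would pass 70% of its speed; a pose out of reach is approached as far as the arm can. A call with a gripper value outside its range is refused whole. The fingers move at their own pace and stop on an object; "newtons" is the grip in N (left out, the last holds). Time passes only in rows, so rows that repeat a pose let the fingers close. It gives the time, the measured TCP pose, the force, the opening and the grip force at its end, in the units of the state.
- robot.read_state(): the state, without advancing time (a new reading comes with each control period).
- read_camera(name): name is "side" or "top"; returns a dict with "pixels" (400x640x3 uint8, red, green, blue), "range_z" (400x640 float32, mm along the optical axis (not along the pixel's ray), 0 where there is no reading), "vfov" (degrees; the focal length in pixels is half the picture's height over the tangent of half this angle, whatever the lens; pixels are square), "cx", "cy" (the principal point, pixels), "dist" ([k1, k2, p1, p2, k3] as OpenCV has them; the pictures are not rectified), "R" (3x3) and "t" (3): a world point X has camera coordinates R X + t. Camera axes: x right, y down, z forward; pixel columns grow to the right and rows downward; lengths in mm; the calibration is good to about 2 mm. A picture is of the moment at which its call begins.
- close_job(): hands the job in; it is judged then, once.
The state is a dict: "clock": time; "joint_positions": joint angles; "dq": joint speeds; "joint_efforts": joint torques, N m; "position": TCP position; "orientation": TCP orientation; "wrist_force": force on the tool from outside, world axes, zero at the start; "torque": the same for the moment, N m; "opening": opening from 0.0 (shut) to 1.0 (fully open); "finger_force": force on a finger pad.
Only numpy, scipy, OpenCV 4.12 (cv2) and the standard library are available. Lean on these libraries where they do the work, as an engineer would, in place of code of your own. Each camera call takes 0.05 s, during which the arm holds its last target. There are 200 camera calls.

## Working session

There is one attempt and no reset: what is moved stays moved. The work goes in short steps, Python scripts to look and compute and a tool call to move; the robot and the scene stay as the last step left them, time stands still between calls to the robot, and variables do not carry over. Pictures are saved under pics/ and viewed, at most 10 in all, crops included, and the job is handed in when it is done.

Besides the shell and the picture viewer there is one more tool, called after ">>>" as name(argument=value, ...) on one line, values as JSON. carry_out: Moves the arm, as the interface text tells. Its arguments: {"type":"object","properties":{"moves":{"type":"array"},"newtons":{"type":"number"}},"required":["moves"]}

```bash
mkdir -p pics
python3 - <<'E'
from cell import robot, read_camera
import cv2,numpy as np
s=robot.read_state(); print(s["clock"],s["position"],np.round(s["orientation"],3),s["opening"])
for n in ("top","side"):
    c=read_camera(n); cv2.imwrite(f"pics/{n}0.png",c["pixels"][:,:,::-1]); np.savez(f"{n}0.npz",**c)
    print(n,c["vfov"],c["cx"],c["cy"],c["dist"],np.round(c["R"],3).tolist(),c["t"])
E
ls
```

```text
0.0 [188.09300096 542.69809239 230.24392238] [[-0.945  0.328 -0.001]
 [ 0.328  0.945 -0.002]
 [ 0.    -0.002 -1.   ]] 1.0002172671374256
top 45.391085394479646 323.29729028465425 204.5159099576766 [-0.01424159  0.          0.          0.          0.        ] [[0.001, -1.0, 0.014], [-0.99, -0.003, -0.138], [0.138, -0.014, -0.99]] [ 64.12643603 555.92040318 847.96253989]
side 51.75415927137835 318.9146956072278 203.01476275814076 [-0.03411165  0.          0.          0.          0.        ] [[0.845, -0.535, 0.015], [-0.358, -0.587, -0.726], [0.397, 0.608, -0.687]] [-432.28902916  312.13519137  532.50179068]
pics
side0.npz
top0.npz
```

View pics/top0.png

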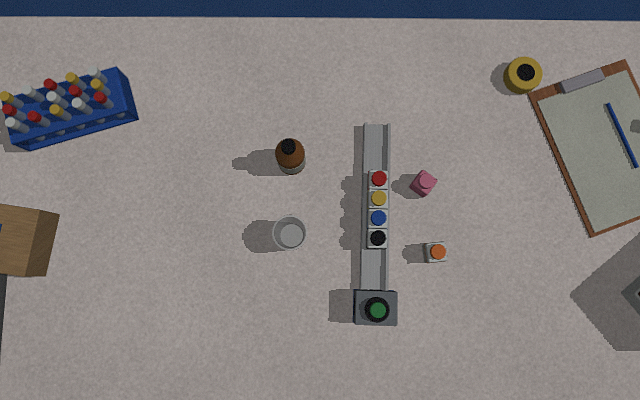

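View pics/side0.png

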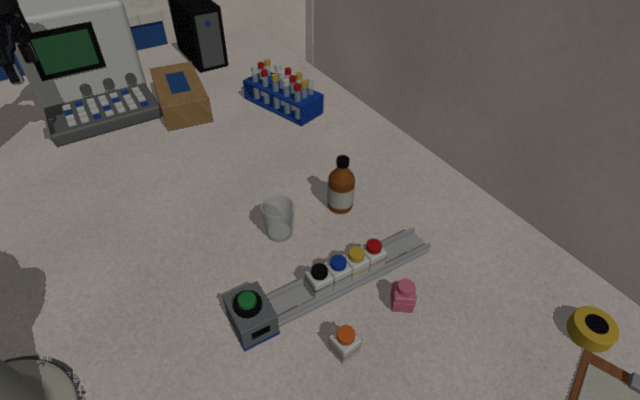

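Top view: the row is red (379,178), yellow (379,198), blue (378,218), black (377,238), black nearest the reader. The button is at (377,310). The pink look-alike is at (424,183), the spare at (437,252), the beaker at (289,233) and the bottle at (290,155). The side view shows the same layout, with the button at (247,302) and the red cap at (374,246).

```bash
cat > h.py <<'E'
import cv2,numpy as np
HUE={"red":(175,5),"yellow":(20,32),"blue":(105,125),"green":(50,80),"orange":(6,15)}
def cam(c):
    f=200/np.tan(np.radians(float(c["vfov"])/2))
    return np.array([[f,0,float(c["cx"])],[0,f,float(c["cy"])],[0,0,1]]),np.array(c["dist"]),np.array(c["R"]),np.array(c["t"])
def ray(c,uv):
    K,d,R,t=cam(c); p=cv2.undistortPoints(np.array([[uv]],float),K,d)[0,0]
    return -R.T@t, R.T@np.array([p[0],p[1],1])
def onplane(c,uv,z):
    o,d=ray(c,uv); return o+d*(z-o[2])/d[2]
def two(a,ua,b,ub):
    o1,d1=ray(a,ua);o2,d2=ray(b,ub)
    s=np.linalg.lstsq(np.c_[d1,-d2],o2-o1,rcond=None)[0]
    p,q=o1+s[0]*d1,o2+s[1]*d2
    return (p+q)/2,np.linalg.norm(p-q)
def points(c,m):
    """world points of masked pixels from range"""
    K,d,R,t=cam(c); v,u=np.nonzero(m&(c["range_z"]>0))
    p=cv2.undistortPoints(np.c_[u,v].astype(float)[:,None],K,d)[:,0]
    X=np.c_[p,np.ones(len(p))]*c["range_z"][v,u][:,None]
    return (X-t)@R
def mask(c,name,roi,smin=110,vmin=40):
    h=cv2.cvtColor(np.ascontiguousarray(c["pixels"]),cv2.COLOR_RGB2HSV); H,S,V=cv2.split(h)
    if name=="black": m=(V<45)
    else:
        lo,hi=HUE[name]; m=((H>=lo)&(H<=hi)) if lo<hi else ((H>=lo)|(H<=hi)); m&=(S>smin)&(V>vmin)
    r=np.zeros_like(m); x0,x1,y0,y1=roi; r[y0:y1,x0:x1]=1
    return m&r
E
python3 - <<'E'
from h import *
T=dict(np.load("top0.npz"));S=dict(np.load("side0.npz"))
rt=(365,392,165,250); rs=(305,390,232,285)
for n,z in (("red",65),("yellow",65),("blue",65),("black",65),("green",63),("orange",53)):
    a,b=(rt,rs) if n not in("green","orange") else ((355,400,290,325),(225,270,280,325)) if n=="green" else ((420,450,240,265),(330,362,322,350))
    for nm,c,r in (("top",T,a),("side",S,b)):
        m=mask(c,n,r); P=points(c,m); zt=np.percentile(P[:,2],90) ; Q=P[P[:,2]>zt-3]
        mid=(Q.min(0)+Q.max(0))/2
        print(n,nm,m.sum(),"ztop %.1f"%zt,"mean",Q.mean(0).round(1),"ext",np.ptp(Q,axis=0).round(1),"mid",mid.round(1))
# rail edges: wall tops, reader top & others by height
m=np.zeros((400,640),bool); m[110:340,340:405]=1
P=points(T,m)
w=P[(P[:,2]>17)&(P[:,2]<27)]
print("walls",len(w))
rect=cv2.minAreaRect(w[:,:2].astype(np.float32)); print(rect)
h=P[(P[:,2]>50)&(P[:,2]<60)]
# reader: points at 55 near button
g=points(T,mask(T,"green",(355,400,290,325))).mean(0)
h=h[np.linalg.norm(h[:,:2]-g[:2],axis=1)<52]; print("reader",len(h),cv2.minAreaRect(h[:,:2].astype(np.float32)),np.median(h[:,2]))
for nm,r in (("bottle",(270,310,132,180)),("beaker",(268,310,212,255)),("pink",(408,440,168,198)),("spare",(420,450,238,266))):
    m=np.zeros((400,640),bool); m[r[2]:r[3],r[0]:r[1]]=1; Q=points(T,m); Q=Q[Q[:,2]>12]
    print(nm,Q.min(0).round(),Q.max(0).round())
E
```

```text
red top 180 ztop 66.9 mean [601.2 -35.4  65.5] ext [26.2 25.6  5.6] mid [600.9 -35.3  66.7]
red side 196 ztop 66.4 mean [598.9 -34.9  65.5] ext [26.2 25.   5.2] mid [599.  -34.3  66. ]
yellow top 183 ztop 66.8 mean [565.1 -34.2  65.5] ext [25.7 23.8  5.6] mid [566.  -34.   66.6]
yellow side 211 ztop 66.5 mean [563.1 -32.8  65.5] ext [26.  25.2  3.9] mid [562.8 -32.4  65.4]
blue top 183 ztop 67.0 mean [529.4 -33.2  65.7] ext [25.4 25.2  6.2] mid [529.7 -32.6  67.2]
blue side 207 ztop 66.3 mean [526.9 -32.1  65.4] ext [25.7 25.3  4.5] mid [527.  -31.3  65.6]
black top 208 ztop 66.8 mean [493.  -31.   65.6] ext [35.7 24.9  5.7] mid [497.5 -31.7  66.7]
black side 219 ztop 66.2 mean [490.6 -31.   65.3] ext [25.3 25.1  4.3] mid [490.5 -30.4  65.5]
green top 207 ztop 78.4 mean [368.1 -28.2  77.3] ext [25.4 24.6  6.9] mid [368.  -28.6  78.8]
green side 296 ztop 77.9 mean [366.3 -27.2  76.8] ext [26.  27.9  5. ] mid [366.5 -26.7  77.4]
orange top 194 ztop 54.8 mean [ 469.4 -142.    53.5] ext [25.2 26.5  4.9] mid [ 469.6 -141.6   54.2]
orange side 304 ztop 54.0 mean [ 467.1 -140.8   52.9] ext [27.8 26.6  4.6] mid [ 467.1 -140.8   53.3]
walls 1104
((552.3886108398438, -33.778175354003906), (62.67285919189453, 337.00177001953125), 86.06156158447266)
reader 970 ((369.73297119140625, -28.271190643310547), (75.33979797363281, 60.58726501464844), 88.53878021240234) 54.89576236966799
bottle [618.  99.  13.] [671. 153. 128.]
beaker [470.  94.  12.] [532. 156.  80.]
pink [ 575. -148.   12.] [ 625. -101.   57.]
spare [ 450. -162.   14.] [ 490. -122.   57.]
```

>>> carry_out(moves=[{"fingers":0,"dp":[-50,-32,0],"spin":-0.02},{"fingers":0,"dp":[-100,-63,0],"spin":-0.05},{"fingers":0,"dp":[-150,-95,5],"spin":-0.08},{"fingers":0,"dp":[-200,-127,10],"spin":-0.1},{"fingers":0,"dp":[-250,-158,15],"spin":-0.13},{"fingers":0,"dp":[-300,-190,20],"spin":-0.15},{"fingers":0,"dp":[-350,-222,30],"spin":-0.18},{"fingers":0,"dp":[-400,-253,40],"spin":-0.2},{"fingers":0,"dp":[-450,-285,50],"spin":-0.23},{"fingers":0,"dp":[-500,-317,60],"spin":-0.25},{"fingers":0,"dp":[-565,-357,60],"spin":-0.28},{"fingers":0,"dp":[-627,-397,60],"spin":-0.3}])

```text
clock: 1.6
position: [635.9, -19.2, 170.5]
orientation: [[-0.999, 0.033, -0.001], [0.033, 0.999, 0.0], [0.001, 0.0, -1.0]]
wrist_force: [0.8, -0.1, 0.5]
opening: 0.001
finger_force: 0.0
```

>>> carry_out(moves=[{"fingers":0,"dp":[0,0,0],"spin":0},{"fingers":0,"dp":[0,0,0],"spin":0},{"fingers":0,"dp":[0,0,30],"spin":0},{"fingers":0,"dp":[0,0,60],"spin":0},{"fingers":0,"dp":[0,0,90],"spin":0},{"fingers":0,"dp":[0,0,115],"spin":0},{"fingers":0,"dp":[0,0,130],"spin":0},{"fingers":0,"dp":[0,0,140],"spin":0},{"fingers":0,"dp":[0,0,145],"spin":0},{"fingers":0,"dp":[0,0,145],"spin":0}])

```text
clock: 2.85
position: [635.4, -17.5, 26.7]
orientation: [[-0.999, 0.034, 0.001], [0.034, 0.999, -0.0], [-0.001, -0.0, -1.0]]
wrist_force: [-0.6, 0.5, 0.4]
opening: -0.003
finger_force: 0.0
```

Run:
```python
from cell import robot, read_camera
import cv2,numpy as np
s=robot.read_state(); print(s["clock"],s["position"],np.round(s["orientation"],3),s["wrist_force"])
a=read_camera("top")["pixels"][90:340,260:460];b=read_camera("side")["pixels"][180:380,200:460]
a=cv2.resize(a,None,fx=1.9,fy=1.9);b=cv2.resize(b,None,fx=1.6,fy=1.6)
o=np.zeros((480,800,3),np.uint8);o[:a.shape[0],:a.shape[1]]=a;o[:b.shape[0],384:384+b.shape[1]]=b
cv2.imwrite("pics/p1.png",o[:,:,::-1])
```

```text
2.85 [635.42658489 -17.53542614  26.65615878] [[-0.999  0.034  0.001]
 [ 0.034  0.999 -0.   ]
 [-0.001 -0.    -1.   ]] [-0.58781807  0.47573464  0.39184129]
```

View pics/p1.png

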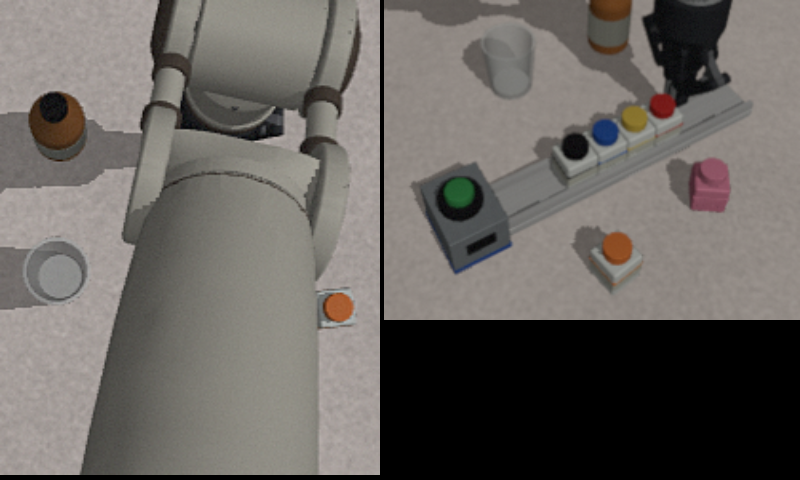

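The side view shows the shut fingers just behind the red jar. They are about 19 mm off to the +y side because that move was speed-limited. I'll centre them, then approach gently.

>>> carry_out(moves=[{"fingers":0,"dp":[-2,-6,0],"spin":0},{"fingers":0,"dp":[-2,-12,0],"spin":0},{"fingers":0,"dp":[-2,-17,0],"spin":0},{"fingers":0,"dp":[-2,-19,0],"spin":0},{"fingers":0,"dp":[-2,-19,0],"spin":0},{"fingers":0,"dp":[0,-19,0],"spin":0},{"fingers":0,"dp":[2,-19,0],"spin":0},{"fingers":0,"dp":[3,-19,0],"spin":0},{"fingers":0,"dp":[4,-19,0],"spin":0},{"fingers":0,"dp":[5,-19,0],"spin":0},{"fingers":0,"dp":[6,-19,0],"spin":0}])

```text
clock: 4.32
position: [628.8, -36.4, 26.4]
orientation: [[-0.999, 0.034, 0.001], [0.034, 0.999, -0.0], [-0.001, -0.0, -1.0]]
wrist_force: [1.9, -0.1, -0.9]
opening: 0.006
finger_force: 0.6
```

>>> carry_out(moves=[{"fingers":0,"dp":[1,0,0],"spin":0},{"fingers":0,"dp":[2,0,0],"spin":0},{"fingers":0,"dp":[4,0,0],"spin":0},{"fingers":0,"dp":[7,0,0],"spin":0},{"fingers":0,"dp":[11,0,0],"spin":0},{"fingers":0,"dp":[15,0,0],"spin":0},{"fingers":0,"dp":[19,0,0],"spin":0},{"fingers":0,"dp":[23,0,0],"spin":0},{"fingers":0,"dp":[27,0,0],"spin":0},{"fingers":0,"dp":[31,0,0],"spin":0},{"fingers":0,"dp":[34,0,0],"spin":0},{"fingers":0,"dp":[36,0,0],"spin":0}])

```text
clock: 5.82
position: [592.5, -35.1, 26.4]
orientation: [[-0.999, 0.034, 0.0], [0.034, 0.999, -0.0], [-0.0, -0.0, -1.0]]
wrist_force: [1.6, -0.4, 0.1]
opening: 0.003
finger_force: 0.8
```

Run:
```python
from cell import robot, read_camera
import cv2,numpy as np
from h import *
s=robot.read_state(); print(s["clock"],s["position"],s["wrist_force"])
c=read_camera("side")
for n in("red","yellow","blue","black"):
    m=mask(c,n,(255,390,232,315)); 
    if m.sum()<20: print(n,"none");continue
    P=points(c,m);P=P[(P[:,2]>55)&(P[:,2]<72)]; zt=np.percentile(P[:,2],90);Q=P[P[:,2]>zt-3]; print(n,len(Q),zt.round(1),((Q.min(0)+Q.max(0))/2).round(1),Q.mean(0).round(1),np.ptp(Q,axis=0).round(1))
b=cv2.resize(c["pixels"][200:360,210:440],(690,480));cv2.imwrite("pics/p2.png",b[:,:,::-1])
```

```text
5.825 [592.46890194 -35.12602399  26.37384182] [ 1.6155367  -0.40129385  0.08851295]
red 153 66.6 [561.8 -33.1  65.5] [561.6 -33.5  65.5] [26.8 25.2  3.7]
yellow 161 66.5 [525.9 -31.7  65.7] [525.5 -32.   65.4] [27.  24.9  4.3]
blue 169 66.3 [490.2 -30.3  65.3] [489.8 -31.1  65.3] [26.4 24.9  3.9]
black 223 67.7 [477.  -32.5  68.3] [433.2 -33.   66.4] [216.4  31.2   7.3]
```

View pics/p2.png

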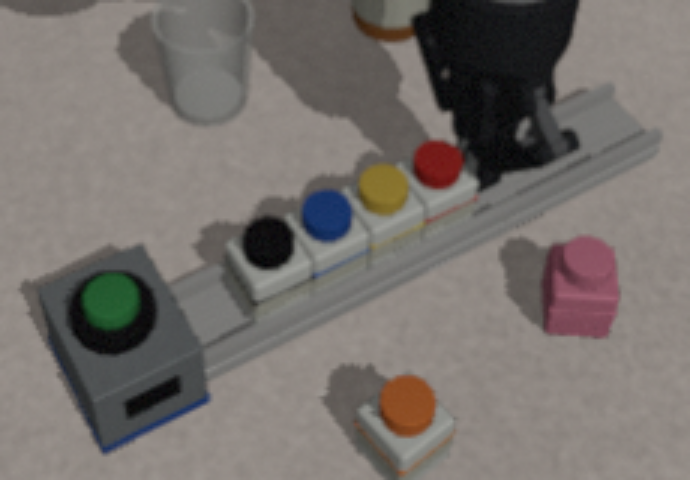

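Side picture: the row (black to red, crop (268,242)–(438,165)) has moved about 37 mm, straight and closed up. Around 39 mm remain to the stop.

>>> carry_out(moves=[{"fingers":0,"dp":[1,0,0],"spin":0},{"fingers":0,"dp":[3,0,0],"spin":0},{"fingers":0,"dp":[6,0,0],"spin":0},{"fingers":0,"dp":[10,0,0],"spin":0},{"fingers":0,"dp":[14,0,0],"spin":0},{"fingers":0,"dp":[18,0,0],"spin":0},{"fingers":0,"dp":[22,0,0],"spin":0},{"fingers":0,"dp":[26,0,0],"spin":0},{"fingers":0,"dp":[29,0,0],"spin":0},{"fingers":0,"dp":[31,0,0],"spin":0},{"fingers":0,"dp":[33,0,0],"spin":0},{"fingers":0,"dp":[34,0,0],"spin":0}])

```text
clock: 7.38
position: [558.5, -34.0, 26.3]
orientation: [[-0.999, 0.034, -0.0], [0.034, 0.999, 0.0], [0.0, 0.0, -1.0]]
wrist_force: [2.4, -0.5, 0.4]
opening: 0.002
finger_force: 0.9
```

>>> carry_out(moves=[{"fingers":0,"dp":[1,0,0],"spin":0},{"fingers":0,"dp":[2,0,0],"spin":0},{"fingers":0,"dp":[3,0,0],"spin":0}])

```text
clock: 7.75
position: [555.6, -33.9, 26.3]
orientation: [[-0.999, 0.034, 0.0], [0.034, 0.999, -0.0], [-0.0, -0.0, -1.0]]
wrist_force: [1.1, 0.1, 0.1]
opening: 0.004
finger_force: 0.9
```

>>> carry_out(moves=[{"fingers":0,"dp":[0.7,0,0],"spin":0},{"fingers":0,"dp":[1.4,0,0],"spin":0},{"fingers":0,"dp":[2,0,0],"spin":0}])

```text
clock: 8.12
position: [553.6, -33.8, 26.3]
orientation: [[-0.999, 0.034, 0.0], [0.034, 0.999, -0.0], [-0.0, 0.0, -1.0]]
wrist_force: [3.4, -0.1, 0.1]
opening: -0.0
finger_force: 1.7
```

>>> carry_out(moves=[{"fingers":0,"dp":[0.5,0,0],"spin":0},{"fingers":0,"dp":[1,0,0],"spin":0}])

```text
clock: 8.38
position: [553.6, -33.9, 26.6]
orientation: [[-0.999, 0.034, 0.003], [0.034, 0.999, -0.0], [-0.003, -0.0, -1.0]]
wrist_force: [6.2, 0.2, -2.3]
opening: 0.001
finger_force: 3.0
```

>>> carry_out(moves=[{"fingers":0,"dp":[0.7,0,0],"spin":0},{"fingers":0,"dp":[1.4,0,0],"spin":0},{"fingers":0,"dp":[1.4,0,0],"spin":0}])

```text
clock: 8.75
position: [553.6, -34.1, 27.3]
orientation: [[-0.999, 0.034, 0.006], [0.034, 0.999, -0.001], [-0.006, -0.001, -1.0]]
wrist_force: [8.2, 0.1, -1.7]
opening: -0.0
finger_force: 4.2
```

Run:
```python
from cell import robot, read_camera
import cv2,numpy as np
from h import *
s=robot.read_state(); print(s["clock"],s["position"],s["wrist_force"])
c=read_camera("side")
for n,r in(("red",(310,370,240,300)),("yellow",(290,350,240,300)),("blue",(270,330,240,300)),("green",(225,270,280,325))):
    m=mask(c,n,r); P=points(c,m); zt=np.percentile(P[:,2],90);Q=P[P[:,2]>zt-3]; print(n,len(Q),zt.round(1),((Q.min(0)+Q.max(0))/2).round(1),Q.mean(0).round(1),np.ptp(Q,axis=0).round(1))
b=cv2.resize(c["pixels"][220:350,220:380],(720,585),interpolation=cv2.INTER_CUBIC);cv2.imwrite("pics/p3.png",b[:,:,::-1])
```

```text
8.75 [553.63675231 -34.10564659  27.32025116] [ 8.22026201  0.06980433 -1.72079061]
red 158 67.0 [523.  -31.2  66.3] [522.5 -32.   66.1] [27.6 25.9  4.5]
yellow 171 66.9 [486.7 -30.6  66. ] [486.9 -30.5  65.8] [26.7 25.5  4.1]
blue 179 66.4 [451.2 -29.6  65.4] [451.1 -29.7  65.3] [25.  25.   4.1]
green 223 77.8 [366.4 -26.6  77. ] [366.3 -27.   76.7] [25.8 28.1  4.4]
```

View pics/p3.png

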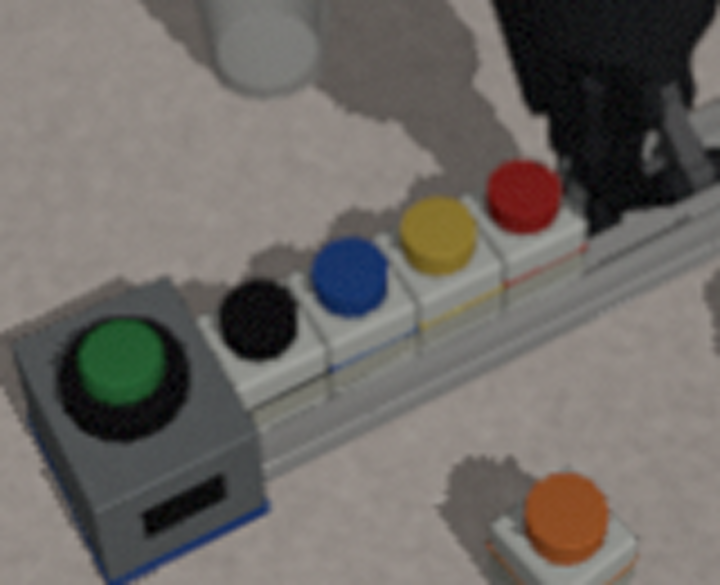

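The black jar is flush against the reader face and the row is closed (crop (258,320)–(523,195)). The force climbed with no further travel, so the row is home. I'll back off straight along the rail, then rise.

>>> carry_out(moves=[{"fingers":0,"dp":[-1,0,0],"spin":0},{"fingers":0,"dp":[-2,0,0],"spin":0},{"fingers":0,"dp":[-4,0,0],"spin":0},{"fingers":0,"dp":[-8,0,0],"spin":0},{"fingers":0,"dp":[-14,0,0],"spin":0},{"fingers":0,"dp":[-20,0,0],"spin":0},{"fingers":0,"dp":[-25,0,0],"spin":0},{"fingers":0,"dp":[-25,0,-25],"spin":0},{"fingers":0,"dp":[-25,0,-60],"spin":0},{"fingers":0,"dp":[-25,0,-95],"spin":0},{"fingers":0,"dp":[-25,0,-120],"spin":0},{"fingers":0,"dp":[-25,0,-120],"spin":0}])

```text
clock: 10.3
position: [578.0, -35.0, 148.6]
orientation: [[-0.999, 0.034, 0.005], [0.034, 0.999, -0.001], [-0.005, -0.001, -1.0]]
wrist_force: [0.4, -0.2, 0.1]
opening: 0.001
finger_force: 0.0
```

Run:
```python
from cell import robot, read_camera
import numpy as np
from h import *
s=robot.read_state(); print(s["clock"],s["position"],s["wrist_force"])
c=read_camera("side")
for n,r in(("red",(310,370,240,300)),("yellow",(290,350,240,300)),("blue",(270,330,240,300)),("green",(225,270,280,325))):
    m=mask(c,n,r); P=points(c,m); zt=np.percentile(P[:,2],90);Q=P[P[:,2]>zt-3]; print(n,len(Q),zt.round(1),((Q.min(0)+Q.max(0))/2).round(1),Q.mean(0).round(1))
p=np.array([367.2,-27.7])-s["position"][:2]; print("to button",s["orientation"][:2,:2].T@p)
```

```text
10.3 [577.98856568 -35.01416575 148.64406677] [ 0.40525244 -0.18922024  0.05995772]
red 164 66.2 [523.2 -32.   65.4] [522.6 -32.5  65.2]
yellow 175 66.2 [487.1 -30.2  65.6] [487.  -30.6  65.2]
blue 180 66.3 [451.1 -29.7  65.7] [451.2 -29.8  65.3]
green 220 78.0 [366.5 -26.   77.3] [366.4 -27.1  77. ]
to button [2.10912819e+02 2.07588852e-01]
```

>>> carry_out(moves=[{"fingers":0,"dp":[30,0,0],"spin":0},{"fingers":0,"dp":[65,0,0],"spin":0},{"fingers":0,"dp":[100,0,0],"spin":0},{"fingers":0,"dp":[135,0,0],"spin":0},{"fingers":0,"dp":[170,0,0],"spin":0},{"fingers":0,"dp":[195,0,0],"spin":0},{"fingers":0,"dp":[207,0,0],"spin":0},{"fingers":0,"dp":[211,0,0],"spin":0},{"fingers":0,"dp":[211,0,20],"spin":0},{"fingers":0,"dp":[211,0,40],"spin":0},{"fingers":0,"dp":[211,0,55],"spin":0},{"fingers":0,"dp":[211,0,60],"spin":0}])

```text
clock: 11.85
position: [364.4, -27.0, 84.8]
orientation: [[-0.999, 0.034, -0.003], [0.034, 0.999, 0.001], [0.003, 0.001, -1.0]]
wrist_force: [0.3, 0.3, 0.7]
opening: -0.001
finger_force: 0.0
```

>>> carry_out(moves=[{"fingers":0,"dp":[-2.5,0,0],"spin":0},{"fingers":0,"dp":[-2.5,0,3],"spin":0},{"fingers":0,"dp":[-2.5,0,6],"spin":0},{"fingers":0,"dp":[-2.5,0,8],"spin":0},{"fingers":0,"dp":[-2.5,0,9.5],"spin":0},{"fingers":0,"dp":[-2.5,0,9.5],"spin":0}])

```text
clock: 12.6
position: [367.8, -27.5, 76.9]
orientation: [[-0.999, 0.034, -0.0], [0.034, 0.999, 0.0], [0.0, 0.0, -1.0]]
wrist_force: [0.4, 0.4, 1.2]
opening: -0.002
finger_force: 0.7
```

>>> carry_out(moves=[{"fingers":0,"dp":[0,0,1.5],"spin":0},{"fingers":0,"dp":[0,0,3],"spin":0},{"fingers":0,"dp":[0,0,4.5],"spin":0},{"fingers":0,"dp":[0,0,6],"spin":0},{"fingers":0,"dp":[0,0,6],"spin":0}])

```text
clock: 13.22
position: [367.9, -27.6, 71.0]
orientation: [[-0.999, 0.034, -0.0], [0.034, 0.999, -0.0], [0.0, -0.0, -1.0]]
wrist_force: [-1.6, 0.9, 5.8]
opening: 0.002
finger_force: 2.9
```

>>> carry_out(moves=[{"fingers":0,"dp":[0,0,1],"spin":0},{"fingers":0,"dp":[0,0,1],"spin":0}])

```text
clock: 13.48
position: [368.0, -27.6, 70.9]
orientation: [[-0.999, 0.034, -0.001], [0.034, 0.999, 0.0], [0.001, -0.0, -1.0]]
wrist_force: [-5.7, 1.7, 15.5]
opening: -0.004
finger_force: 7.6
```

Bottomed out: 15 N with no more travel after 6 mm. Releasing.

>>> carry_out(moves=[{"fingers":0,"dp":[0,0,0.3],"spin":0},{"fingers":0,"dp":[0,0,-1],"spin":0},{"fingers":0,"dp":[0,0,-4],"spin":0},{"fingers":0,"dp":[0,0,-8],"spin":0},{"fingers":0,"dp":[0,0,-15],"spin":0},{"fingers":0,"dp":[0,0,-35],"spin":0},{"fingers":0,"dp":[0,0,-65],"spin":0},{"fingers":0,"dp":[0,0,-95],"spin":0},{"fingers":0,"dp":[0,0,-115],"spin":0},{"fingers":0,"dp":[0,0,-120],"spin":0},{"fingers":0,"dp":[0,0,-120],"spin":0}])

```text
clock: 14.85
position: [367.6, -27.5, 189.4]
orientation: [[-0.999, 0.034, -0.0], [0.034, 0.999, 0.0], [0.0, 0.0, -1.0]]
wrist_force: [0.7, 1.2, -0.6]
opening: -0.002
finger_force: 0.0
```

Run:
```python
from cell import robot, read_camera
import cv2,numpy as np
from h import *
s=robot.read_state(); print(s["clock"],s["position"],s["wrist_force"],np.abs(s["dq"]).max())
c=read_camera("side")
for n,r in(("red",(310,370,240,300)),("yellow",(290,350,240,300)),("blue",(270,330,240,300)),("green",(225,270,280,325))):
    m=mask(c,n,r)
    if m.sum()<20: print(n,"hidden"); continue
    P=points(c,m); zt=np.percentile(P[:,2],90);Q=P[P[:,2]>zt-3]; print(n,len(Q),zt.round(1),((Q.min(0)+Q.max(0))/2).round(1),Q.mean(0).round(1))
b=cv2.resize(c["pixels"][130:380,180:460],(672,600));cv2.imwrite("pics/p4.png",b[:,:,::-1])
```

```text
14.85 [367.59481723 -27.46391551 189.40991819] [ 0.66893441  1.16445129 -0.61230427] 0.017546016030599007
red 151 66.5 [523.5 -31.6  66.4] [523.  -32.   65.4]
yellow 173 66.3 [487.1 -30.3  65.4] [487.1 -30.4  65.3]
blue 182 66.0 [451.1 -29.5  65.2] [451.1 -29.7  65.1]
green 223 77.8 [366.4 -26.9  77.1] [366.3 -26.9  76.8]
```

View pics/p4.png

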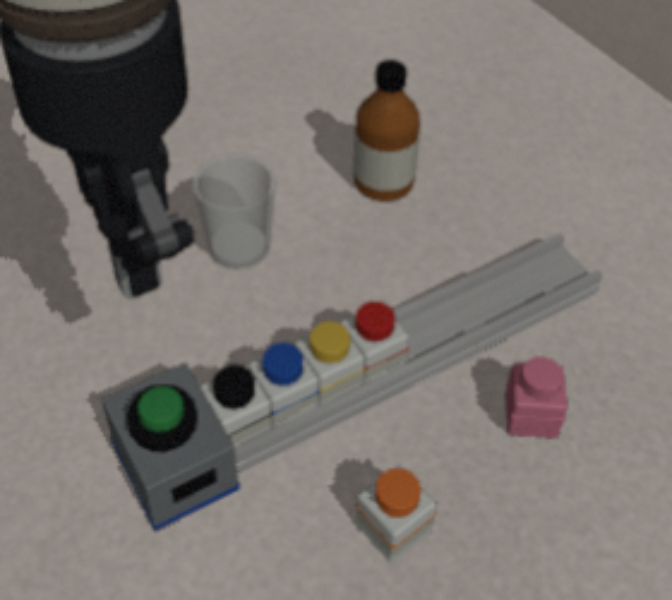

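The picture shows the row closed against the reader (black (234,387) to red (375,321)) and the button back up at (161,408). The other items are standing where they were, and the gripper is well clear.

```bash
python3 -c "
from cell import close_job
print(close_job())"
```

```text
the job is handed in; nothing more can be done
None
```

The four jars are home against the stop with no gaps, the start button was then pressed fully down and came back up, everything else was left standing, and the job was handed in at about 15 s (no verdict was returned).

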